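# Load the tube winder and jog it

## Robot

A 6-joint arm with a two-finger parallel gripper is mounted at the origin on the work surface. World frame = base frame: x ahead of the robot, y to its left, z up, the work surface at z = 0. Lengths are in m, angles in rad, forces in N, time in s.
With the tool pointing down it reaches from about 0.35 to 0.775 m from the base axis. Payload 5.5 kg.
Tool frame: the origin (TCP) lies midway between the tips of the shut fingers; the grasp point (between the pads) lies 19 mm behind it; z points along the fingers, y is the line along which they close (so a half turn about z gives the same grasp; the last joint's range is limited). The gripper opens to 85 mm and grips with 20 to 120 N. Pads are 22 mm wide; open, the fingers measure 114 mm over their backs; the gripper's body (76 mm by 85 mm) begins 54 mm behind the grasp point. The pads swing forward as they close: fully open they stand 13 mm farther back than shut.
Start: joints at [1.098, 0.313, 0.046, 1.304, 0, 1.431], TCP at [0.188, 0.543, 0.231] pointing down, gripper open.
Joint ranges: [-2.76, 2.76], [-0.86, 1.69], [-1.03, 1.26], [-2.2, 2.34], [-1.47, 1.5], [-3.14, 3.14]. Speed limits (rad/s): [2.57, 2.57, 3.14, 3.14, 3.14, 3.14].

## Interface

Orientations are given as a unit quaternion [w, x, y, z].
In Python, from workcell import env gives the robot as it stands.
- The arm moves only by the tool move_arm, never from a script. Its argument "targets" is a list of rows, each a list of 3 entries, a list of its own where there are three numbers: the shift along the tool's x, y, z in mm, then the turn, a rotation vector about the tool's x, y, z in units of 10 degrees (1.0 is 10 degrees), then the closure, from -1 (fully open) to 1 (shut). In form: [[[dx, dy, dz], [ax, ay, az], gripper], ...]. A call has 1 to 5 rows; each row is the pose to reach, as a shift and turn from the pose commanded when the call began, along the tool's axes at that moment; what a row does not reach only later rows make up. A row lasts 1/8 s, in which the tool goes at most 62.5 mm and 10.7 degrees, less where a joint would pass 70% of its speed; a pose out of reach is approached as far as the arm can. A call with a gripper value outside its range is refused whole. The fingers move at their own pace and stop on an object; "squeeze" is the grip in N (left out, the last holds). Time passes only in rows, so rows that repeat a pose let the fingers close. It gives the time, the measured TCP pose, the force, the opening and the grip force at its end, in the units of the state.
- env.get_state(): the state, without advancing time (a new reading comes with each control period).
- env.read_camera(name): name is "scene" or "top" or "wrist"; returns a dict with "pixels" (384x512x3 uint8, red, green, blue), "fovy" (degrees; the focal length in pixels is half the picture's height over the tangent of half this angle, whatever the lens; pixels are square), "cx", "cy" (the principal point, pixels), "extrinsics" (4x4, takes a point from world to camera coordinates); the wrist camera has in their place "mount" (4x4, takes a point from camera to tool coordinates, whose origin is the TCP and whose axes are the flange's). Camera axes: x right, y up, looking along -z (the intrinsics and any distortion apply to the point x, -y, -z); pixel columns grow to the right and rows downward; lengths in m; the calibration is good to about 2 mm. A picture is of the moment at which its call begins: read the wrist's pose just before it. There is no depth.
- env.hand_in(): hands the job in; it is judged then, once.
Trained networks look in a picture, given as the dict that the camera call returned (one of the last four; its "shot" number tells which), for a name from the list of things; names that differ only in an ending like _2 or _b are one class to them, and where a whole thing is asked for, a point or a joint stands for the part that bears it (a point fixed in the world has none). Each returns a list of dicts, best first, with "confidence" (0 to 1); they miss things now and then, are a little off and sometimes report something else, mostly with a low value. They report only what shows in the picture. A call takes as long as a camera call. They do not tell look-alikes from the thing itself.
- env.spot_in(thing, picture): "centre" ([x, y, z] in m, in world coordinates, good to about 4 mm: the middle of the surface that is visible of it).
- env.regions_of(thing, picture): "mask" (384x512 bool, what is visible of it).
- env.landmark_of(thing, picture): "centre" ([x, y, z] in m, in world coordinates, good to about 4 mm: a listed point, or the origin of a listed thing).
The state is a dict: "clock": time; "joint_pos": joint angles; "qvel": joint speeds; "tau": joint torques, N m; "tcp_pos": TCP position; "orientation": TCP orientation; "wrist_force": force on the tool from outside, world axes, zero at the start; "ft_torque": the same for the moment, N m; "finger_gap": finger opening in m; "grip_force": force on a finger pad.
Only numpy, scipy, OpenCV 4.12 (cv2) and the standard library are available. Lean on these libraries where they do the work, as an engineer would, in place of code of your own. Each camera call takes 0.05 s, during which the arm holds its last target. There are 200 camera calls.

## Task

Free the cardboard tube that is jammed in the corner of the blue bin and set it down upright, purple end up, in the middle of the green loading plate, letting go only once it stands. Then tilt the winder's red jog lever fully over to the side where the plate is, hold it there for about a second, and let it return to its centre. Never tilt the lever the other way, do not let the tube fall over, and leave everything else standing where it is.

Things in the scene. Friction and masses are not known exactly. Their poses are not given: they have to be found in the camera images.
- tube: The part: brown cardboard tube (closed cylinder), 44 mm diameter, 170 mm long, about 150 g, one end purple. Origin: centre of its plain end; z runs along its axis to the purple end. At the start it leans 25 degrees from vertical in the bin's -x corner (robot's side), purple end up and overhanging the corner, foot on the bin floor against the rib; its top 75 mm stands clear above the corner.
- bin: Fixed blue open bin, 170 x 170 mm outside, 80 mm high, walls and floor 5 mm. Origin: centre of its underside on the table. Its corners lie on its own +x, -x, +y, -y axes, 120 mm from the origin; the tube leans into the -x corner. A rib 34 mm high crosses the floor behind the tube's foot, parallel to y, 28 to 20 mm on the -x side of the origin.
- plate: Fixed round green loading plate, 130 mm diameter, 12 mm high, white ring at its centre. Origin: centre of its underside on the table (top face at z = 12 mm). It is on one side of the winder, the bin on the other; which is which varies.
- winder: Fixed tube winder, 240 x 180 mm, panel facing the robot (own -x); +y is its left as the robot sees it. Origin on the table, 90 mm below the lever's pivot. The panel's normal leans 27 degrees from vertical towards -x. Behind it (x 80 to 160 mm) are rollers up to 75 mm high. A guard bar hangs above, so reach the lever with the tool tilted about 27 degrees, in line with it, from the robot's side.
- jog_pivot (a point): Pivot of the jog lever on the panel, 90 mm above the winder's origin; same axes as the winder.
- guard_bar (a point): Middle of the fixed yellow guard bar above the lever, at x = -10, z = 276 mm from the winder's origin: 16 mm thick, 196 mm long, parallel to the winder's y. Two 12 mm steel arms at y = +-85 mm run from it straight back to posts at x = 62 mm.
- jog_tip (a point): Top of the red jog lever, 90 mm from the pivot along the lever; z points outwards along it. Centred, the lever stands square to the panel, leaning 27 degrees from vertical towards the winder's -x: tip 41 mm towards -x of and 80 mm above the pivot. The red grip, 22 mm diameter, fills the last 45 mm; below it a 12 mm rod.
- jog (a joint): Angle of the jog lever in rad: 0 centred, positive leaning to the winder's +y (left), negative to -y (right); stops at +-0.45. A spring of 1.2 Nm/rad brings it back by itself (about 6 N at the grip when fully over).
- bin_spool: Bystander: orange spool, 60 mm across, 50 mm high, standing in the half of the bin away from the tube, beyond the rib. Origin: middle of its underside.
- jar: Bystander: jar with yellow cap, 64 mm across, 90 mm high, standing beside the bin wall, left of the tube as the robot sees it. Origin: middle of its underside.
- glue: Bystander: white glue bottle with red cap, 56 mm across, 180 mm high, behind the plate. Origin: middle of its underside.
- twine: Bystander: black twine spool, 64 mm across, 60 mm high, on the robot's side of the plate. Origin: middle of its underside.
- done_tube: Bystander: finished white tube with a green end, 42 mm across, 130 mm high, standing between the robot and the winder. Origin: middle of its underside.
Things that resemble listed ones, but are neither listed nor needed, are in the scene too. Of the things shaped like the plate, the green one is meant.

How it is judged:
On the way, in this order (a step that is already met when the one before it is completed fails the run):
1. the tube stands upright, purple end up, on the plate, let go (angle between tube's own z axis and vertical below 0.08 rad and horizontal distance between tube and plate below 0.04 m and z of tube in the frame of plate between 0.008 and 0.016 m and linear speed of tube below 0.02 m/s and contact force between the fingers and tube below 0.1 N), for 0.2 s.
2. the jog lever is held tilted to the plate's side (over 0.3 rad for 0.6 s) (((y of plate in the frame of winder above 0 m and value of joint jog above 0.3 rad) or (y of plate in the frame of winder below 0 m and value of joint jog below -0.3 rad))), for 0.6 s.
3. the lever is back at its centre (value of joint jog between -0.06 and 0.06 rad), for 0.2 s.
At the end, for the whole second after the job is handed in: The tube stands upright on the plate (within 0.08 rad of vertical, purple end up, its axis within 40 mm of the plate's centre), at rest and let go, and the jog lever is back within 0.06 rad of its centre (all of step 1 and all of step 3); the robot touches nothing.
It fails at once if the lever was tilted away from the plate ((y of plate in the frame of winder above 0 m and value of joint jog below -0.15 rad) or (y of plate in the frame of winder below 0 m and value of joint jog above 0.15 rad)).
It fails at once if the tube was let go more than 15 mm above the plate (horizontal distance between tube and plate below 0.065 m and z of tube in the frame of plate above 0.027 m and contact force between the fingers and tube below 0.05 N).
It fails at once if the tube fell over (angle between tube's own z axis and vertical above 1.2 rad).
It fails at once if one of the other things was moved more than 30 mm or knocked over (distance of any of bin_spool, jar, glue, twine, done_tube from where it was at the start of the episode above 0.03 m or angle between any of bin_spool, jar, glue, twine, done_tube's own z axis and vertical above 0.5 rad).
It also fails if it takes over 64 s, if anything falls off the work surface, if the arm or the gripper's body presses on something with over 40 N, if the wrist force passes 120 N, or if a joint passes its speed limit or range.

## Working session

There is one attempt and no reset: what is moved stays moved. The work goes in short steps, Python scripts to look and compute and a tool call to move; the robot and the scene stay as the last step left them, time stands still between calls to the robot, and variables do not carry over. Pictures are saved under pics/ and viewed, at most 10 in all, crops included, and the job is handed in when it is done.

Besides the shell and the picture viewer there is one more tool, called after "Call:" as name(argument=value, ...), one argument or row to a line, values as JSON. move_arm: Moves the arm, as the interface text tells. Its arguments: {"type":"object","properties":{"targets":{"type":"array","items":{"type":"array"}},"squeeze":{"type":"number"}},"required":["targets"]}

```bash
mkdir -p pics; cat > h.py <<'E'
import numpy as np, cv2
from workcell import env
from scipy.spatial.transform import Rotation as R
def save(p,n): cv2.imwrite('pics/'+n+'.png',p['pixels'][:,:,::-1])
def pose(s=None):
    s=s or env.get_state(); q=s['orientation']
    return np.array(s['tcp_pos']),R.from_quat([q[1],q[2],q[3],q[0]])
def rel(pos,Rm,p0=None,R0=None):
    "shift mm and turn (10deg units) from current pose to target"
    if p0 is None: p0,R0=pose()
    d=R0.inv().apply(np.array(pos)-p0)*1000
    r=(R0.inv()*Rm).as_rotvec()*18/np.pi
    return d.round(1),r.round(2)
E
python3 - <<'E'
from h import *
s=env.get_state(); print({k:np.round(v,3) for k,v in s.items()})
print(pose(s)[1].as_matrix().round(3))
for c in ['scene','top']:
    p=env.read_camera(c); save(p,c+'1'); print(c,p['fovy'],p['cx'],p['cy'],[k for k in p])
    for t in ['tube','bin','plate','winder','jog_pivot','guard_bar','jog_tip','bin_spool','jar','glue','twine','done_tube']:
        print(t,[(np.round(d['centre'],3),round(d['confidence'],2)) for d in env.landmark_of(t,p)][:3])
E
```

```text
{'clock': np.float64(0.0), 'joint_pos': array([1.098, 0.314, 0.045, 1.304, 0.   , 1.431]), 'qvel': array([-0.002,  0.001, -0.002,  0.002,  0.001,  0.   ]), 'tau': array([ 0.0000e+00, -4.8063e+01,  2.9853e+01,  1.9000e-02, -0.0000e+00,
        0.0000e+00]), 'tcp_pos': array([0.188, 0.543, 0.23 ]), 'orientation': array([-0.   ,  0.166,  0.986, -0.001]), 'wrist_force': array([ 0.754,  0.316, -0.067]), 'ft_torque': array([-0.001,  0.034,  0.022]), 'grip_force': np.float64(0.0), 'finger_gap': np.float64(0.085)}
[[-0.945  0.327 -0.001]
 [ 0.327  0.945 -0.002]
 [ 0.    -0.002 -1.   ]]
scene 49.913186196106935 256.96099356790114 191.24250024029052 ['pixels', 'fovy', 'cx', 'cy', 'extrinsics', 'shot']
tube [(array([0.516, 0.308, 0.013]), 0.65)]
bin [(array([0.566, 0.315, 0.001]), 0.68)]
plate [(array([ 0.399, -0.216,  0.003]), 0.92), (array([ 0.545, -0.362, -0.   ]), 0.9), (array([ 0.569, -0.168,  0.002]), 0.86)]
winder [(array([ 0.678,  0.035, -0.002]), 0.69)]
jog_pivot [(array([0.679, 0.036, 0.087]), 0.7)]
guard_bar [(array([0.665, 0.032, 0.279]), 0.92)]
jog_tip [(array([0.634, 0.041, 0.173]
[... 315 characters left out ...]
xels', 'fovy', 'cx', 'cy', 'extrinsics', 'shot']
tube [(array([0.518, 0.308, 0.012]), 0.71)]
bin [(array([0.566, 0.316, 0.001]), 0.71)]
plate [(array([ 0.567, -0.172, -0.002]), 0.81), (array([ 0.543, -0.36 , -0.   ]), 0.77), (array([ 0.468, -0.541,  0.002]), 0.77)]
winder [(array([0.669, 0.038, 0.003]), 0.67), (array([ 0.421, -0.395, -0.004]), 0.29)]
jog_pivot []
guard_bar [(array([0.668, 0.04 , 0.273]), 0.98)]
jog_tip [(array([0.636, 0.038, 0.175]), 0.49)]
bin_spool [(array([0.596, 0.318, 0.009]), 0.58)]
jar [(array([ 0.474,  0.404, -0.001]), 0.87)]
glue [(array([ 0.646, -0.305,  0.002]), 0.74)]
twine [(array([ 0.424, -0.391, -0.004]), 0.63)]
done_tube [(array([0.387, 0.095, 0.001]), 0.72)]
```

View pics/scene1.png

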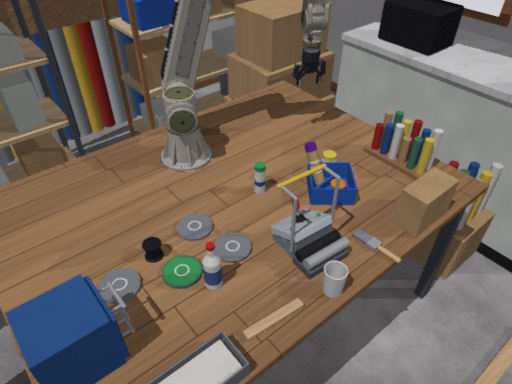

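View pics/top1.png

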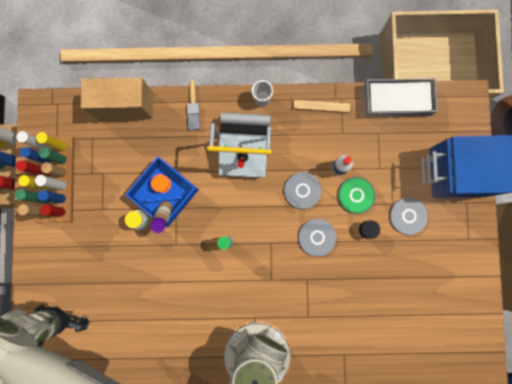

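```bash
python3 - <<'E'
from h import *
Ps={};C={};hull={}
for c in ['scene','top']:
    p=env.read_camera(c); f=192/np.tan(np.radians(p['fovy']/2)); E=np.array(p['extrinsics'])
    K=np.array([[f,0,p['cx']],[0,f,p['cy']],[0,0,1]]); Ps[c]=K@np.diag([1,-1,-1])@E[:3]
    h=cv2.cvtColor(p['pixels'],cv2.COLOR_RGB2HSV)
    m=(cv2.inRange(h,(128,90,40),(160,255,255))>0)
    n,l,st,ce=cv2.connectedComponentsWithStats(m.astype(np.uint8)); i=1+np.argmax(st[1:,4]); C[c]=ce[i]; print(c,st[i],ce[i])
    b=env.regions_of('bin',p)
    if b:
        mm=b[0]['mask'].astype(np.uint8); hull[c]=cv2.minAreaRect(np.argwhere(mm)[:,::-1].astype(np.float32)); print(b[0]['confidence'],hull[c])
    if c=='top':
        box=cv2.boxPoints(hull[c]); H=Ps[c]
        for q in box:
            A=H[:,:3]; Hz=np.c_[H[:,0],H[:,1],H[:,2]*.08+H[:,3]]; w=np.linalg.solve(Hz,[*q,1]); print('rim corner',(w[:2]/w[2]).round(3))
    for t in ['tube','bin']: print(t,[(np.round(d['centre'],3)) for d in env.landmark_of(t,p)][:1])
X=cv2.triangulatePoints(Ps['scene'],Ps['top'],C['scene'],C['top'])[:,0]; print('purple',(X[:3]/X[3]).round(3))
print(list(env.get_state()))
E
```

```text
scene [304 142  13  10 102] [309.92156863 146.42156863]
0.76 ((331.5, 183.5), (43.0, 49.0), 90.0)
tube [array([0.52 , 0.313, 0.013])]
bin [array([ 0.564,  0.314, -0.001])]
top [150 217  16  16 196] [157.70918367 224.60204082]
0.56 ((161.41592407226562, 192.37594604492188), (54.122894287109375, 50.93581008911133), 39.17366027832031)
rim corner [0.555 0.436]
rim corner [0.688 0.328]
rim corner [0.568 0.186]
rim corner [0.438 0.295]
tube [array([0.517, 0.312, 0.012])]
bin [array([0.564, 0.318, 0.001])]
purple [0.451 0.307 0.155]
['clock', 'joint_pos', 'qvel', 'tau', 'tcp_pos', 'orientation', 'wrist_force', 'ft_torque', 'grip_force', 'finger_gap']
```

```bash
cat >> h.py <<'E'
def tubepose(yaw=0.09,foot=(0.5175,0.311,0.0143),tilt=25):
    ex=np.array([np.cos(yaw),np.sin(yaw),0]); t=np.radians(tilt)
    u=-np.sin(t)*ex+np.array([0,0,np.cos(t)]); z=-u; y=np.array([-ex[1],ex[0],0]); x=np.cross(y,z)
    return np.array(foot),u,R.from_matrix(np.c_[x,y,z])
E
python3 - <<'E'
from h import *
f,u,Rm=tubepose()
for s in (.23,.111): print((f+s*u).round(3),rel(f+s*u,Rm))
E
```

```text
[0.421 0.302 0.223] (array([-298.9, -151.9,    8.6]), array([-0.53, -2.46, -2.38]))
[0.471 0.307 0.115] (array([-344.7, -131.3,  116.4]), array([-0.53, -2.46, -2.38]))
```

Call:
move_arm(
  targets=[
    [[-60,-30,0],[-0.1,-0.5,-0.5],-1],
    [[-120,-60,0],[-0.2,-1.0,-1.0],-1],
    [[-180,-90,0],[-0.3,-1.5,-1.5],-1],
    [[-240,-120,5],[-0.4,-2.0,-2.0],-1],
    [[-299,-152,8],[-0.53,-2.46,-2.38],-1],
  ],
)

```text
clock: 2.33
tcp_pos: [0.4062, 0.318, 0.2249]
orientation: [0.218, -0.045, 0.975, 0.01]
wrist_force: [-0.1, 0.3, 0.3]
finger_gap: 0.0851
grip_force: 0.0
```

Call:
move_arm(
  targets=[
    [[0,0,0],[0,0,0],-1],
    [[0,0,0],[0,0,0],-1],
    [[0,0,0],[0,0,0],-1],
  ],
)

```text
clock: 2.7
tcp_pos: [0.4051, 0.3205, 0.2251]
orientation: [0.216, -0.044, 0.975, 0.011]
wrist_force: [0.4, 0.4, 0.0]
finger_gap: 0.0854
grip_force: 0.0
```

```bash
python3 - <<'E'
from h import *
s=env.get_state(); p0,R0=pose(s); print(s['clock'],p0.round(3),s['joint_pos'].round(2),np.round(s['wrist_force'],1))
f,u,Rm=tubepose()
print(rel(f+.23*u,Rm))
p=env.read_camera('wrist'); save(p,'w1'); M=np.array(p['mount']); print(M.round(3),p['fovy'])
F=192/np.tan(np.radians(p['fovy']/2))
def proj(X):
    t=R0.inv().apply(X-p0); c=np.linalg.inv(M)@np.r_[t,1]; return (p['cx']+F*c[0]/-c[2], p['cy']-F*c[1]/-c[2])
print('pred top',proj(f+.17*u),'s=.1',proj(f+.1*u), 'tcp111',proj(p0+.1*R0.as_matrix()[:,2]))
for t in ['tube','bin']: print(t,[(np.round(d['centre'],3),d['confidence']) for d in env.landmark_of(t,p)][:2])
print([(np.round(d['centre'],3),d['confidence']) for d in env.spot_in('tube',p)][:2])
E
```

```text
2.7 [0.405 0.32  0.225] [ 0.64 -0.07 -0.51  0.76 -0.22  0.51] [0.4 0.4 0. ]
(array([-11.5, -19.5,   8. ]), array([0.01, 0.  , 0.  ]))
[[-0.     0.953  0.302  0.078]
 [ 1.     0.     0.    -0.   ]
 [ 0.     0.302 -0.953 -0.143]
 [ 0.     0.     0.     1.   ]] 60.7475946257271
pred top (np.float64(238.964319581049), np.float64(217.95528691811188)) s=.1 (np.float64(245.19448674882497), np.float64(187.48819858774368)) tcp111 (np.float64(267.1861502480241), np.float64(188.16426026264762))
tube [(array([0.519, 0.305, 0.018]), 0.72)]
bin []
[(array([0.442, 0.302, 0.165]), 0.73)]
```

View pics/w1.png

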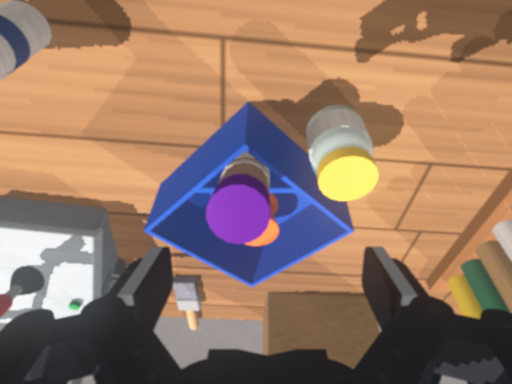

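Call:
move_arm(
  targets=[
    [[-10,-19.5,8],[0,0,0],-1],
    [[-10,-19.5,8],[0,0,0],-1],
    [[-10,-19.5,40],[0,0,0],-1],
    [[-10,-19.5,70],[0,0,0],-1],
    [[-10,-19.5,100],[0,0,0],-1],
  ],
)

```text
clock: 3.52
tcp_pos: [0.458, 0.3052, 0.1374]
orientation: [0.216, -0.044, 0.975, 0.01]
wrist_force: [-0.2, 0.5, -0.1]
finger_gap: 0.0851
grip_force: 0.0
```

Call:
move_arm(
  targets=[
    [[0,0,27],[0,0,0],-1],
    [[0,0,27],[0,0,0],-1],
    [[0,0,27],[0,0,0],-1],
  ],
)

```text
clock: 3.9
tcp_pos: [0.4691, 0.3059, 0.1142]
orientation: [0.216, -0.044, 0.975, 0.01]
wrist_force: [0.8, 0.3, -0.5]
finger_gap: 0.0851
grip_force: 0.0
```

```bash
python3 - <<'E'
from h import *
s=env.get_state(); print(s['clock'],np.round(s['wrist_force'],1))
f,u,Rm=tubepose(foot=(.5155,.311,.0143))
print(rel(f+.111*u,Rm))
p=env.read_camera('wrist'); save(p,'w2')
E
```

```text
3.9 [ 0.8  0.3 -0.5]
(array([-0. ,  0.9, -0.7]), array([ 0., -0., -0.]))
```

View pics/w2.png

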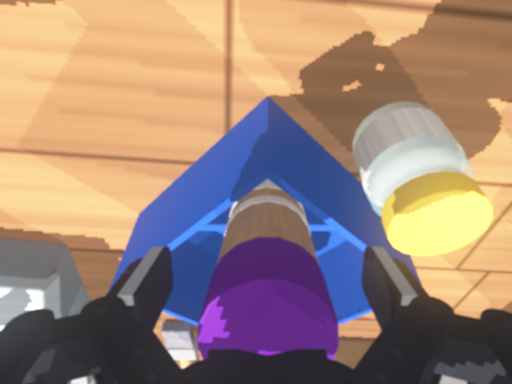

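The tube's purple end (columns 200–338, row ~300) lies centred between the fingers (145 and 390), so I close.

Call:
move_arm(
  squeeze=60,
  targets=[
    [[0,0,0],[0,0,0],1],
    [[0,0,0],[0,0,0],1],
    [[0,0,0],[0,0,0],1],
    [[0,0,0],[0,0,0],1],
    [[0,0,0],[0,0,0],1],
  ],
)

```text
clock: 4.58
tcp_pos: [0.4697, 0.3057, 0.1144]
orientation: [0.217, -0.044, 0.975, 0.01]
wrist_force: [-2.6, 1.0, 6.0]
finger_gap: 0.0429
grip_force: 53.1
```

Call:
move_arm(
  targets=[
    [[0,0,-8],[0,0,0],1],
    [[0,0,-20],[0,0,0],1],
    [[0,0,-32],[0,0,0],1],
    [[0,0,-44],[0,0,0],1],
    [[0,0,-56],[0,0,0],1],
  ],
)

```text
clock: 5.2
tcp_pos: [0.4453, 0.3032, 0.1652]
orientation: [0.216, -0.044, 0.975, 0.01]
wrist_force: [2.3, 1.8, -2.1]
finger_gap: 0.0433
grip_force: 53.4
```

Call:
move_arm(
  targets=[
    [[0,0,-15],[0,0,0],1],
    [[0,0,-30],[0,0,0],1],
    [[0,0,-45],[0,0,0],1],
    [[0,0,-60],[0,0,0],1],
    [[0,0,-60],[0,0,0],1],
  ],
)

```text
clock: 5.82
tcp_pos: [0.4199, 0.3006, 0.2195]
orientation: [0.216, -0.044, 0.975, 0.01]
wrist_force: [-0.7, 0.5, -1.7]
finger_gap: 0.0429
grip_force: 53.6
```

```bash
python3 - <<'E'
from h import *
s=env.get_state(); p0,R0=pose(s); print(s['clock'],p0.round(3),s['joint_pos'].round(2))
# upright pose above plate side: tool down
for yaw in (.09,-.3,-.6):
  _,_,Rm=tubepose(yaw=yaw,tilt=0)
  for P in ([.42,.25,.28],[.47,0,.29],[.544,-.361,.25],[.544,-.361,.123]): print(yaw,P,rel(P,Rm))
p=env.read_camera('scene'); save(p,'s2'); m=env.regions_of('tube',p); print([(d['confidence'],d['mask'].sum(),np.argwhere(d['mask']).min(0),np.argwhere(d['mask']).max(0)) for d in m][:2])
print([(np.round(d['centre'],3),d['confidence']) for d in env.landmark_of('tube',p)][:2])
E
```

```text
5.825 [0.42  0.301 0.22 ] [ 0.58 -0.08 -0.53  0.73 -0.2   0.45]
0.09 [0.42, 0.25, 0.28] (array([-21.6, -50.4, -56.7]), array([ 0. ,  2.5, -0. ]))
0.09 [0.47, 0, 0.29] (array([ -50.7, -303.9,  -54.2]), array([ 0. ,  2.5, -0. ]))
0.09 [0.544, -0.361, 0.25] (array([-7.13e+01, -6.70e+02, -6.00e-01]), array([ 0. ,  2.5, -0. ]))
0.09 [0.544, -0.361, 0.123] (array([ -17.7, -670.1,  114.5]), array([ 0. ,  2.5, -0. ]))
-0.3 [0.42, 0.25, 0.28] (array([-21.6, -50.4, -56.7]), array([0.49, 2.47, 2.2 ]))
-0.3 [0.47, 0, 0.29] (array([ -50.7, -303.9,  -54.2]), array([0.49, 2.47, 2.2 ]))
-0.3 [0.544, -0.361, 0.25] (array([-7.13e+01, -6.70e+02, -6.00e-01]), array([0.49, 2.47, 2.2 ]))
-0.3 [0.544, -0.361, 0.123] (array([ -17.7, -670.1,  114.5]), array([0.49, 2.47, 2.2 ]))
-0.6 [0.42, 0.25, 0.28] (array([-21.6, -50.4, -56.7]), array([0.86, 2.4 , 3.89]))
-0.6 [0.47, 0, 0.29] (array([ -50.7, -303.9,  -54.2]), array([0.86, 2.4 , 3.89]))
-0.6 [0.544, -0.361, 0.25] (array([-7.13e+01, -6.70e+02, -6.00e-01]), array([0.86, 2.4 , 3.89]))
-0.6 [0.544, -0.361, 0.123] (array([ -17.7, -670.1,  114.5]), array([0.86, 2.4 , 3.89]))
[(0.66, np.int64(424), array([114, 301]), array([158, 316]))]
[(array([0.47 , 0.304, 0.12 ]), 0.88)]
```

Call:
move_arm(
  targets=[
    [[-7,-15,-20],[0,0.6,0],1],
    [[-14,-30,-38],[0,1.3,0],1],
    [[-22,-50,-57],[0,2.0,0],1],
    [[-28,-90,-57],[0,2.5,0],1],
    [[-36,-140,-56],[0,2.5,0],1],
  ],
)

```text
clock: 6.6
tcp_pos: [0.4435, 0.1611, 0.2833]
orientation: [-0.002, -0.045, 0.999, 0.0]
wrist_force: [1.2, -0.5, -1.3]
finger_gap: 0.0426
grip_force: 53.7
```

```bash
python3 - <<'E'
from h import *
_,_,Rm=tubepose(tilt=0)
for P in ([.47,0,.285],[.544,-.361,.25]): print(P,rel(P,Rm))
E
```

```text
[0.47, 0, 0.285] (array([ -11.9, -162.8,   -1.7]), array([ 0.  , -0.02, -0.  ]))
[0.544, -0.361, 0.25] (array([ -53.3, -529. ,   33.1]), array([ 0.  , -0.02, -0.  ]))
```

Call:
move_arm(
  targets=[
    [[-4,-50,0],[0,0,0],1],
    [[-8,-105,0],[0,0,0],1],
    [[-12,-160,0],[0,0,0],1],
    [[-18,-215,0],[0,0,0],1],
    [[-24,-270,0],[0,0,0],1],
  ],
)

```text
clock: 7.22
tcp_pos: [0.4899, -0.1066, 0.2836]
orientation: [-0.001, -0.044, 0.999, 0.0]
wrist_force: [0.0, 0.1, -0.9]
finger_gap: 0.0428
grip_force: 53.7
```

Call:
move_arm(
  targets=[
    [[-5,-50,0],[0,0,0],1],
    [[-10,-100,0],[0,0,0],1],
    [[-15,-150,0],[0,0,0],1],
    [[-22,-200,0],[0,0,0],1],
    [[-28,-245,10],[0,0,0],1],
  ],
)

```text
clock: 7.85
tcp_pos: [0.54, -0.3485, 0.2735]
orientation: [-0.0, -0.044, 0.999, 0.0]
wrist_force: [-0.8, -0.2, -1.3]
finger_gap: 0.0426
grip_force: 53.6
```

Call:
move_arm(
  targets=[
    [[0,0,0],[0,0,0],1],
    [[0,0,0],[0,0,0],1],
    [[0,0,0],[0,0,0],1],
  ],
)

```text
clock: 8.22
tcp_pos: [0.5397, -0.345, 0.2745]
orientation: [-0.0, -0.045, 0.999, 0.0]
wrist_force: [0.2, -0.1, -1.0]
finger_gap: 0.0427
grip_force: 53.8
```

```bash
python3 - <<'E'
from h import *
_,_,Rm=tubepose(tilt=0)
s=env.get_state(); p0,R0=pose(s); print(s['clock'],p0.round(3),s['joint_pos'].round(2),s['grip_force'])
for c in ('scene','top','wrist'):
    p=env.read_camera(c)
    if c=='wrist': save(p,'w3')
    for t in ('plate','tube','glue'): print(c,t,[(np.round(d['centre'],3),round(d['confidence'],2)) for d in env.landmark_of(t,p)][:4])
    if c!='wrist':
        f=192/np.tan(np.radians(p['fovy']/2)); P=np.array([[f,0,p['cx']],[0,f,p['cy']],[0,0,1]])@np.diag([1,-1,-1])@np.array(p['extrinsics'])[:3]
        h=cv2.cvtColor(p['pixels'],cv2.COLOR_RGB2HSV); m=cv2.inRange(h,(60,120,40),(85,255,255))
        n,l,st,ce=cv2.connectedComponentsWithStats(m); i=1+np.argmax(st[1:,4]); x,y,w,hh,_=st[i]
        q=[x+w/2-.5,y+hh/2-.5,1]; W=np.linalg.solve(np.c_[P[:,0],P[:,1],P[:,2]*.012+P[:,3]],q); print('green',st[i],(W[:2]/W[2]).round(4))
for P in ([.544,-.361,.123],): print(P,rel(P,Rm))
E
```

```text
8.225 [ 0.54  -0.345  0.275] [-0.69  0.44  0.34  1.47  0.   -0.78] 53.84478807449341
scene plate [(array([ 0.471, -0.541, -0.004]), 0.94), (array([ 0.567, -0.171,  0.   ]), 0.9), (array([ 0.403, -0.217, -0.   ]), 0.76)]
scene tube []
scene glue [(array([ 0.645, -0.308,  0.002]), 0.61)]
green [163 256  37  29 674] [ 0.5458 -0.3589]
top plate [(array([ 0.471, -0.538, -0.001]), 0.78), (array([ 0.541, -0.363,  0.001]), 0.76), (array([ 0.396, -0.217,  0.001]), 0.74), (array([ 0.566, -0.172,  0.003]), 0.71)]
top tube [(array([ 0.542, -0.348,  0.159]), 0.5)]
top glue [(array([ 0.645, -0.302,  0.002]), 0.63)]
green [339 178  26  30 338] [ 0.555  -0.3404]
wrist plate [(array([ 0.467, -0.54 , -0.001]), 0.82), (array([ 0.4  , -0.218, -0.001]), 0.79), (array([ 0.546, -0.361, -0.003]), 0.73), (array([ 0.565, -0.17 ,  0.001]), 0.7)]
wrist tube [(array([ 0.542, -0.345,  0.165]), 0.63), (array([ 0.424, -0.395,  0.001]), 0.52)]
wrist glue []
[0.544, -0.361, 0.123] (array([ -3. , -15.4, 151.3]), array([ 0., -0., -0.]))
```

View pics/w3.png

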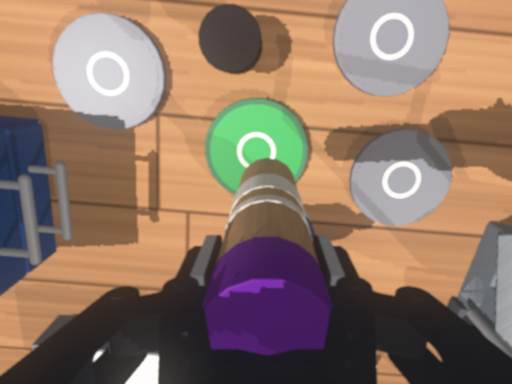

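The held tube hangs straight (purple end at 268,290) with the green plate's ring (256,150) just ahead of it; plate centre ≈ (0.545, −0.361).

Call:
move_arm(
  targets=[
    [[-4,-15,30],[0,0,0],1],
    [[-4,-15,60],[0,0,0],1],
    [[-4,-15,95],[0,0,0],1],
    [[-4,-15,125],[0,0,0],1],
    [[-4,-15,137],[0,0,0],1],
  ],
)

```text
clock: 9.45
tcp_pos: [0.5439, -0.3598, 0.135]
orientation: [-0.001, -0.045, 0.999, 0.002]
wrist_force: [-0.1, 0.2, -1.4]
finger_gap: 0.043
grip_force: 53.9
```

Call:
move_arm(
  targets=[
    [[0,0,2],[0,0,0],1],
    [[0,0,4],[0,0,0],1],
    [[0,0,6],[0,0,0],1],
    [[0,0,8],[0,0,0],1],
    [[0,0,8],[0,0,0],1],
  ],
)

```text
clock: 10.07
tcp_pos: [0.545, -0.3606, 0.1294]
orientation: [-0.0, -0.045, 0.999, 0.0]
wrist_force: [-0.2, 0.7, -0.8]
finger_gap: 0.0427
grip_force: 53.9
```

Call:
move_arm(
  targets=[
    [[0,0,1],[0,0,0],1],
    [[0,0,2],[0,0,0],1],
    [[0,0,2],[0,0,0],1],
  ],
)

```text
clock: 10.45
tcp_pos: [0.5449, -0.3605, 0.1271]
orientation: [-0.0, -0.045, 0.999, 0.0]
wrist_force: [-0.5, -0.2, -2.2]
finger_gap: 0.043
grip_force: 53.9
```

Call:
move_arm(
  targets=[
    [[0,0,1],[0,0,0],1],
    [[0,0,2],[0,0,0],1],
    [[0,0,2],[0,0,0],1],
  ],
)

```text
clock: 10.82
tcp_pos: [0.5449, -0.3605, 0.1251]
orientation: [-0.0, -0.045, 0.999, 0.0]
wrist_force: [0.3, -0.1, -0.9]
finger_gap: 0.0428
grip_force: 53.9
```

Call:
move_arm(
  targets=[
    [[0,0,1],[0,0,0],1],
    [[0,0,2],[0,0,0],1],
    [[0,0,2],[0,0,0],1],
  ],
)

```text
clock: 11.2
tcp_pos: [0.545, -0.3606, 0.1232]
orientation: [-0.0, -0.045, 0.999, 0.0]
wrist_force: [-0.8, -0.7, -1.5]
finger_gap: 0.0434
grip_force: 54.3
```

Call:
move_arm(
  targets=[
    [[0,0,1],[0,0,0],1],
    [[0,0,1],[0,0,0],1],
  ],
)

```text
clock: 11.45
tcp_pos: [0.5451, -0.3605, 0.1232]
orientation: [0.0, -0.045, 0.999, 0.0]
wrist_force: [-1.0, 1.2, 5.5]
finger_gap: 0.043
grip_force: 54.6
```

Call:
move_arm(
  squeeze=20,
  targets=[
    [[0,0,0],[0,0,0],1],
    [[0,0,0],[0,0,0],-0.1],
    [[0,0,0],[0,0,0],-0.4],
    [[0,0,0],[0,0,0],-1],
    [[0,0,0],[0,0,0],-1],
  ],
)

```text
clock: 12.08
tcp_pos: [0.5449, -0.3606, 0.122]
orientation: [-0.0, -0.045, 0.999, 0.0]
wrist_force: [-0.2, 1.2, 0.0]
finger_gap: 0.085
grip_force: 0.0
```

Call:
move_arm(
  targets=[
    [[0,0,0],[0,0,0],-1],
    [[0,0,0],[0,0,0],-1],
    [[0,0,0],[0,0,0],-1],
  ],
)

```text
clock: 12.45
tcp_pos: [0.545, -0.3606, 0.1223]
orientation: [-0.0, -0.045, 0.999, 0.0]
wrist_force: [0.1, -0.0, -0.1]
finger_gap: 0.0854
grip_force: 0.0
```

```bash
python3 - <<'E'
from h import *
p=env.read_camera('wrist'); save(p,'w4')
for c in ('scene','top'):
    q=env.read_camera(c); print(c,[(np.round(d['centre'],3),round(d['confidence'],2)) for d in env.landmark_of('tube',q)][:2])
    for t in ('jog_tip','winder','jog_pivot','guard_bar'): print(t,[(np.round(d['centre'],3),round(d['confidence'],2)) for d in env.landmark_of(t,q)][:1])
E
```

```text
scene [(array([ 0.544, -0.36 ,  0.011]), 0.82)]
jog_tip [(array([0.631, 0.041, 0.173]), 0.48)]
winder [(array([0.676, 0.038, 0.002]), 0.74)]
jog_pivot [(array([0.676, 0.032, 0.089]), 0.95)]
guard_bar [(array([0.666, 0.034, 0.278]), 0.94)]
top []
jog_tip [(array([0.635, 0.041, 0.177]), 0.62)]
winder [(array([0.668, 0.039, 0.004]), 0.74)]
jog_pivot [(array([0.671, 0.038, 0.088]), 0.55)]
guard_bar [(array([0.666, 0.042, 0.276]), 0.71)]
```

View pics/w4.png

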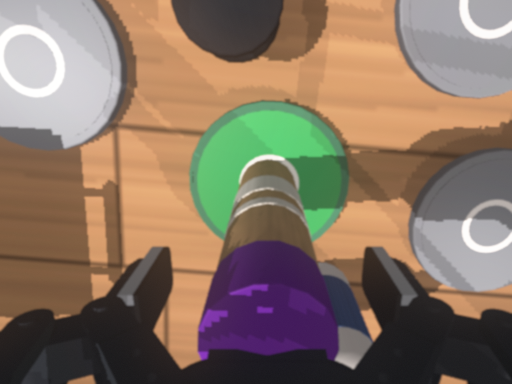

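The tube stands centred on the plate with both fingers clear. I retreat upward and measure the winder's yaw.

Call:
move_arm(
  targets=[
    [[0,0,-30],[0,0,0],-1],
    [[0,0,-75],[0,0,0],-1],
    [[0,0,-120],[0,0,0],-1],
    [[0,0,-150],[0,0,0],-1],
    [[0,0,-150],[0,0,0],-1],
  ],
)

```text
clock: 13.72
tcp_pos: [0.5462, -0.3615, 0.2755]
orientation: [0.002, -0.045, 0.999, -0.002]
wrist_force: [0.7, 0.1, 0.4]
finger_gap: 0.0856
grip_force: 0.0
```

```bash
cat >> h.py <<'E'
def leverpose(piv,yaw,th,dist):
    "pose in line with lever tilted th (to +y), TCP at dist from the pivot"
    a=np.radians(27); W=R.from_euler('z',yaw)
    n=np.array([-np.sin(a),0,np.cos(a)]); y=np.array([0,1.,0])
    l=np.cos(th)*n+np.sin(th)*y; yy=np.cos(th)*y-np.sin(th)*n
    z=-l; x=np.cross(yy,z)
    return np.array(piv)+W.apply(l)*dist, W*R.from_matrix(np.c_[x,yy,z])
E
python3 - <<'E'
from h import *
p=env.read_camera('top'); f=192/np.tan(np.radians(p['fovy']/2)); P=np.array([[f,0,p['cx']],[0,f,p['cy']],[0,0,1]])@np.diag([1,-1,-1])@np.array(p['extrinsics'])[:3]
h=cv2.cvtColor(p['pixels'],cv2.COLOR_RGB2HSV); m=cv2.inRange(h,(22,140,100),(33,255,255)); m[:,:195]=0; m[:,285:]=0; m[170:]=0;m[:130]=0
pts=np.argwhere(m)[:,::-1].astype(float); W=np.linalg.solve(np.c_[P[:,0],P[:,1],P[:,2]*.28+P[:,3]],np.c_[pts,np.ones(len(pts))].T); W=(W[:2]/W[2]).T
k=np.polyfit(W[:,1],W[:,0],1); print('bar',W.mean(0),W.min(0),W.max(0),'yaw',-np.arctan(k[0]),len(W))
s=env.get_state(); print(s['clock'],pose(s)[0])
yaw=-np.arctan(k[0]); piv=[.674,.037,.09]
for th,d in ((0,.15),(0,.06),(-.42,.06)):
    P_,Rm=leverpose(piv,yaw,th,d); print(th,d,P_.round(3),rel(P_,Rm))
E
```

```text
bar [0.66683335 0.03922716] [ 0.65501487 -0.0554513 ] [0.67934879 0.1326697 ] yaw -0.07781419394340995 263
13.775 [ 0.54554828 -0.36108283  0.2733296 ]
0 0.15 [0.606 0.042 0.224] (array([-96.3, 396.4,  49.3]), array([ 0.22, -2.68,  0.94]))
0 0.06 [0.647 0.039 0.143] (array([-136.4,  389.7,  129.6]), array([ 0.22, -2.68,  0.94]))
-0.42 0.06 [0.647 0.015 0.139] (array([-134.7,  365.2,  134.2]), array([-2.14, -2.84,  0.36]))
```

```bash
python3 - <<'E'
from h import *
for th,d in ((0,.24),(0,.15)):
    P_,Rm=leverpose([.676,.037,.09],-.078,th,d); print(th,d,P_.round(3),rel(P_,Rm))
E
```

```text
0 0.24 [0.567 0.045 0.304] (array([-58.1, 403. , -31. ]), array([ 0.22, -2.68,  0.94]))
0 0.15 [0.608 0.042 0.224] (array([-98.3, 396.3,  49.3]), array([ 0.22, -2.68,  0.94]))
```

Call:
move_arm(
  targets=[
    [[-5,50,-6],[0.03,-0.4,0.15],-1],
    [[-12,105,-12],[0.06,-0.9,0.3],-1],
    [[-20,160,-18],[0.1,-1.4,0.5],-1],
    [[-30,215,-24],[0.15,-1.9,0.65],-1],
    [[-40,270,-28],[0.2,-2.4,0.85],-1],
  ],
)

```text
clock: 14.4
tcp_pos: [0.5599, -0.0864, 0.2989]
orientation: [0.209, 0.031, 0.977, -0.007]
wrist_force: [0.9, 0.5, -0.1]
finger_gap: 0.0854
grip_force: 0.0
```

```bash
python3 - <<'E'
from h import *
for th,d in ((0,.24),(0,.15)):
    P_,Rm=leverpose([.676,.037,.09],-.078,th,d); print(th,d,P_.round(3),rel(P_,Rm))
E
```

```text
0 0.24 [0.567 0.045 0.304] (array([ -1.3, 132.1,  -5.1]), array([ 0.03, -0.29,  0.08]))
0 0.15 [0.608 0.042 0.224] (array([ -5.8, 131.6,  84.8]), array([ 0.03, -0.29,  0.08]))
```

Call:
move_arm(
  targets=[
    [[0,50,-2],[0.01,-0.1,0.03],-1],
    [[-1,100,-4],[0.02,-0.2,0.06],-1],
    [[-1,132,-5],[0.03,-0.29,0.08],-1],
    [[-1,132,-5],[0.03,-0.29,0.08],-1],
    [[-1,132,-5],[0.03,-0.29,0.08],-1],
  ],
)

```text
clock: 15.02
tcp_pos: [0.5672, 0.0435, 0.3036]
orientation: [0.232, 0.037, 0.972, -0.01]
wrist_force: [-0.2, -0.8, 0.0]
finger_gap: 0.0856
grip_force: 0.0
```

```bash
python3 - <<'E'
from h import *
s=env.get_state(); p0,R0=pose(s); print(s['clock'],s['joint_pos'].round(2))
for th,d in ((0,.24),(0,.15),(0,.048)):
    P_,Rm=leverpose([.676,.037,.09],-.078,th,d); print(th,d,P_.round(3),rel(P_,Rm))
p=env.read_camera('wrist'); save(p,'w5')
M=np.array(p['mount']); F=192/np.tan(np.radians(p['fovy']/2))
def proj(X):
    t=R0.inv().apply(X-p0); c=np.linalg.inv(M)@np.r_[t,1]; return np.round((p['cx']+F*c[0]/-c[2], p['cy']-F*c[1]/-c[2]))
for d in (.0,.045,.09): print(d,proj(leverpose([.676,.037,.09],-.078,0,d)[0]))
for t in ('jog_tip','jog_pivot'): print(t,[(np.round(d['centre'],3),round(d['confidence'],2)) for d in env.landmark_of(t,p)][:1])
E
```

```text
15.025 [-0.06 -0.09 -0.35  0.84 -0.01  0.01]
0 0.24 [0.567 0.045 0.304] (array([-0.1,  2. , -0.2]), array([-0.01, -0.02,  0.01]))
0 0.15 [0.608 0.042 0.224] (array([-0.4,  2.1, 89.8]), array([-0.01, -0.02,  0.01]))
0 0.048 [0.654 0.039 0.133] (array([ -0.7,   2.2, 191.8]), array([-0.01, -0.02,  0.01]))
0.0 [269. 153.]
0.045 [269. 161.]
0.09 [270. 172.]
jog_tip [(array([0.635, 0.038, 0.173]), 0.97)]
jog_pivot [(array([0.675, 0.037, 0.095]), 0.55)]
```

View pics/w5.png

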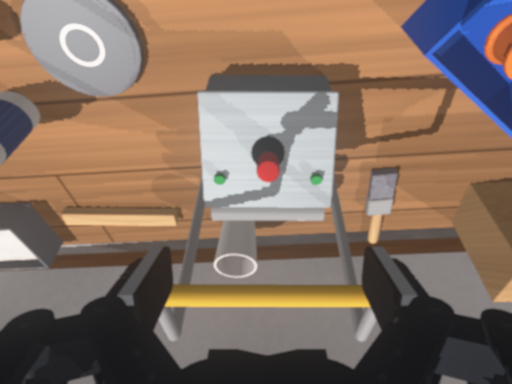

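The lever tip (268,170) is where predicted (270,172) and midway between the fingers; the guard bar (row 295) lies behind the tool axis. Descending along the lever.

Call:
move_arm(
  targets=[
    [[0,0,35],[0,0,0],-1],
    [[0,0,75],[0,0,0],-1],
    [[0,0,115],[0,0,0],-1],
    [[0,0,155],[0,0,0],-1],
    [[0,0,185],[0,0,0],-1],
  ],
)

```text
clock: 15.8
tcp_pos: [0.6515, 0.0355, 0.1379]
orientation: [0.232, 0.038, 0.972, -0.01]
wrist_force: [-0.7, 0.9, 0.4]
finger_gap: 0.0854
grip_force: 0.0
```

Call:
move_arm(
  targets=[
    [[0,0,5],[0,0,0],-0.3],
    [[0,0,5],[0,0,0],0.25],
    [[0,0,5],[0,0,0],0.25],
    [[0,0,5],[0,0,0],0.25],
  ],
)

```text
clock: 16.3
tcp_pos: [0.6541, 0.0368, 0.1373]
orientation: [0.234, 0.037, 0.972, -0.01]
wrist_force: [0.8, 0.3, 1.0]
finger_gap: 0.0322
grip_force: 0.0
```

```bash
python3 - <<'E'
from h import *
s=env.get_state(); print(s['clock'],s['joint_pos'].round(2),s['wrist_force'].round(1),s['finger_gap'])
for th in (0,-.15,-.3,-.4,-.46,-.52):
    P_,Rm=leverpose([.676,.037,.09],-.078,th,.049); print(th,P_.round(3),rel(P_,Rm))
E
```

```text
16.3 [-0.06  0.19 -0.49  0.42 -0.01  0.01] [0.8 0.3 1. ] 0.03216982584987909
0 [0.654 0.039 0.134] (array([2.1, 1.9, 3. ]), array([-0.  ,  0.01,  0.01]))
-0.15 [0.654 0.031 0.133] (array([ 2.1, -5.4,  3.6]), array([-0.86,  0.01,  0.01]))
-0.3 [0.654 0.024 0.132] (array([  2.1, -12.6,   5.2]), array([-1.72,  0.01,  0.01]))
-0.4 [0.654 0.02  0.13 ] (array([  2.1, -17.2,   6.9]), array([-2.3 ,  0.01,  0.01]))
-0.46 [0.654 0.017 0.129] (array([  2.1, -19.9,   8.1]), array([-2.64,  0.  ,  0.01]))
-0.52 [0.655 0.014 0.128] (array([  2.1, -22.4,   9.5]), array([-2.98,  0.  ,  0.01]))
```

Call:
move_arm(
  targets=[
    [[1,-2,1],[-0.5,0,0],0.25],
    [[2,-7,1],[-1.0,0,0],0.25],
    [[2,-11,2],[-1.5,0,0],0.25],
    [[2,-15,4],[-2.0,0,0],0.25],
    [[2,-17,5],[-2.3,0,0],0.25],
  ],
)

```text
clock: 16.92
tcp_pos: [0.6531, 0.0203, 0.132]
orientation: [0.237, -0.011, 0.954, 0.186]
wrist_force: [-1.5, 2.9, 4.0]
finger_gap: 0.0322
grip_force: 2.4
```

Call:
move_arm(
  targets=[
    [[0,0,0],[0,0,0],0.25],
    [[0,0,0],[0,0,0],0.25],
  ],
)

```text
clock: 17.18
tcp_pos: [0.6532, 0.0205, 0.1315]
orientation: [0.236, -0.011, 0.954, 0.184]
wrist_force: [-0.1, 3.4, 4.2]
finger_gap: 0.0322
grip_force: 2.2
```

```bash
python3 - <<'E'
from h import *
s=env.get_state(); print(s['clock'],s['wrist_force'].round(1),s['finger_gap'],s['grip_force'])
for th in (-.4,-.46,-.52):
    P_,Rm=leverpose([.676,.037,.09],-.078,th,.052); print(th,rel(P_,Rm))
p=env.read_camera('scene'); print([(np.round(d['centre'],3),round(d['confidence'],2)) for d in env.landmark_of('jog_tip',p)][:1])
p=env.read_camera('wrist'); print([(np.round(d['centre'],3),round(d['confidence'],2)) for d in env.landmark_of('jog_tip',p)][:1])
for th in (-.25,-.35,-.45): print(th,leverpose([.676,.037,.09],-.078,th,.09)[0].round(3))
E
```

```text
17.175 [-0.1  3.4  4.2] 0.032184768834227225 2.235415130853653
-0.4 (array([-0.3, -1.4, -1.9]), array([ 0.01, -0.  ,  0.02]))
-0.46 (array([-0.3, -4.5, -1.8]), array([-0.34, -0.  ,  0.02]))
-0.52 (array([-0.2, -7.6, -1.5]), array([-0.68, -0.  ,  0.02]))
[(array([0.632, 0.01 , 0.166]), 0.47)]
[(array([0.635, 0.011, 0.168]), 0.9)]
-0.25 [0.635 0.018 0.168]
-0.35 [0.635 0.009 0.165]
-0.45 [0.636 0.001 0.162]
```

Call:
move_arm(
  targets=[
    [[0,-3,0],[-0.25,0,0],0.25],
    [[0,-6,0],[-0.55,0,0],0.25],
    [[0,-7.5,0],[-0.68,0,0],0.25],
    [[0,-7.5,0],[-0.68,0,0],0.25],
    [[0,-7.5,0],[-0.68,0,0],0.25],
  ],
)

```text
clock: 18.0
tcp_pos: [0.6538, 0.0136, 0.1283]
orientation: [0.235, -0.024, 0.941, 0.241]
wrist_force: [-1.4, 5.4, 5.1]
finger_gap: 0.0323
grip_force: 3.2
```

```bash
python3 - <<'E'
from h import *
s=env.get_state(); print(s['clock'],s['wrist_force'].round(1),s['grip_force'])
for c in ('scene','wrist'):
    p=env.read_camera(c); print([(np.round(d['centre'],3),round(d['confidence'],2)) for d in env.landmark_of('jog_tip',p)][:1])
E
```

```text
18.0 [-1.4  5.4  5.1] 3.192925974726677
[(array([0.673, 0.034, 0.088]), 0.55)]
[(array([ 0.634, -0.003,  0.165]), 0.56)]
```

Call:
move_arm(
  targets=[
    [[0,0,0],[0,0,0],0.25],
    [[0,0,0],[0,0,0],0.25],
    [[0,0,0],[0,0,0],0.25],
    [[0,0,0],[0,0,0],0.25],
    [[0,0,0],[0,0,0],0.25],
  ],
)

```text
clock: 18.82
tcp_pos: [0.6538, 0.0138, 0.1283]
orientation: [0.235, -0.025, 0.941, 0.241]
wrist_force: [-0.8, 4.5, 5.3]
finger_gap: 0.0322
grip_force: 3.2
```

Call:
move_arm(
  targets=[
    [[0,0,0],[0,0,0],0.25],
    [[0,0,0],[0,0,0],0.25],
    [[0,0,0],[0,0,0],0.25],
    [[0,0,0],[0,0,0],0.25],
    [[0,0,0],[0,0,0],0.25],
  ],
)

```text
clock: 19.45
tcp_pos: [0.6538, 0.0138, 0.1283]
orientation: [0.235, -0.025, 0.941, 0.241]
wrist_force: [-0.1, 4.8, 6.6]
finger_gap: 0.0319
grip_force: 3.2
```

```bash
python3 - <<'E'
from h import *
s=env.get_state(); print(s['clock'],s['wrist_force'].round(1))
for th in (-.4,-.25,-.1,0):
    P_,Rm=leverpose([.676,.038,.09],-.078,th,.052); print(th,rel(P_,Rm))
E
```

```text
19.45 [-0.1  4.8  6.6]
-0.4 (array([-0.7,  7.1, -1.1]), array([ 0.69, -0.01,  0.01]))
-0.25 (array([-0.7, 14.8,  0.4]), array([ 1.55, -0.01,  0.01]))
-0.1 (array([-0.7, 22.1,  3. ]), array([ 2.41, -0.  ,  0.01]))
0 (array([-0.7, 26.8,  5.4]), array([ 2.98, -0.  ,  0.01]))
```

Call:
move_arm(
  targets=[
    [[0,6,-1],[0.6,0,0],0.25],
    [[0,12,0],[1.2,0,0],0.25],
    [[0,17,1],[1.8,0,0],0.25],
    [[0,22,3],[2.4,0,0],0.25],
    [[0,26,5],[2.98,0,0],0.25],
  ],
)

```text
clock: 20.08
tcp_pos: [0.6512, 0.0377, 0.1354]
orientation: [0.233, 0.038, 0.972, -0.012]
wrist_force: [0.7, -0.1, -0.6]
finger_gap: 0.0319
grip_force: 0.0
```

Call:
move_arm(
  targets=[
    [[0,0,0],[0,0,0],0.25],
    [[0,0,0],[0,0,0],0.25],
    [[0,0,0],[0,0,0],-1],
    [[0,0,0],[0,0,0],-1],
    [[0,0,0],[0,0,0],-1],
  ],
)

```text
clock: 20.7
tcp_pos: [0.6516, 0.0374, 0.1352]
orientation: [0.233, 0.038, 0.972, -0.01]
wrist_force: [0.5, -0.6, 0.7]
finger_gap: 0.0839
grip_force: 0.0
```

Call:
move_arm(
  targets=[
    [[0,0,-30],[0,0,0],-1],
    [[0,0,-65],[0,0,0],-1],
    [[0,0,-105],[0,0,0],-1],
    [[0,0,-145],[0,0,0],-1],
    [[0,0,-180],[0,0,0],-1],
  ],
)

```text
clock: 21.32
tcp_pos: [0.5698, 0.0444, 0.2974]
orientation: [0.233, 0.037, 0.972, -0.01]
wrist_force: [0.2, -0.2, -0.3]
finger_gap: 0.0856
grip_force: 0.0
```

Call:
move_arm(
  targets=[
    [[0,0,0],[0,0,0],-1],
    [[0,0,0],[0,0,0],-1],
    [[0,0,0],[0,0,0],-1],
  ],
)

```text
clock: 21.7
tcp_pos: [0.5698, 0.0445, 0.2938]
orientation: [0.231, 0.037, 0.972, -0.01]
wrist_force: [-0.2, -0.6, 0.7]
finger_gap: 0.0851
grip_force: 0.0
```

```bash
python3 - <<'E'
from h import *
s=env.get_state(); print(s['clock'],s['wrist_force'].round(1),np.abs(s['qvel']).max())
for c in ('wrist','scene'):
    p=env.read_camera(c); 
    for t in ('jog_tip','tube','done_tube','jar','bin_spool'): print(c,t,[(np.round(d['centre'],3),round(d['confidence'],2)) for d in env.landmark_of(t,p)][:1])
save(p,'s9')
E
```

```text
21.7 [-0.2 -0.6  0.7] 0.004068078246160467
wrist jog_tip [(array([0.631, 0.039, 0.172]), 0.56)]
wrist tube [(array([ 0.672,  0.037, -0.004]), 0.5)]
wrist done_tube []
wrist jar [(array([0.676, 0.037, 0.001]), 0.69)]
wrist bin_spool []
scene jog_tip [(array([0.633, 0.038, 0.171]), 0.54)]
scene tube [(array([ 0.548, -0.36 ,  0.014]), 0.91)]
scene done_tube [(array([ 0.386,  0.102, -0.004]), 0.69)]
scene jar [(array([ 0.468,  0.405, -0.002]), 0.65)]
scene bin_spool [(array([0.596, 0.328, 0.005]), 0.65)]
```

View pics/s9.png

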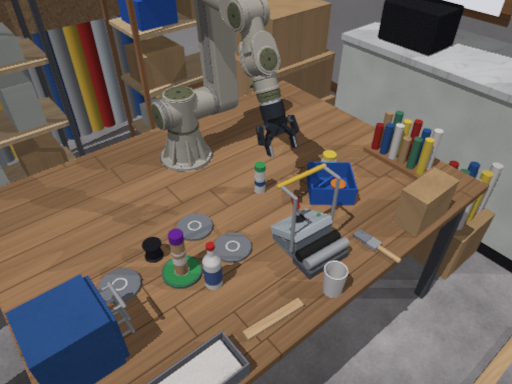

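The tube stands on the green plate (178,255), the lever is centred, the bystanders are in place and the arm is clear.

```bash
python3 -c "
from workcell import env
print(env.hand_in())"
```

```text
the job is handed in; nothing more can be done
None
```

The job is handed in, with no verdict shown: the tube stands upright, purple end up, in the middle of the green plate; the jog lever was held nearly fully over to the plate's side for over a second and is back at its centre; and nothing else looked moved.

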